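# Hook the tape over the end of the tube

### The arm

A 6-joint arm with a two-finger parallel gripper is mounted at the origin on the work surface. World frame = base frame: x ahead of the robot, y to its left, z up, the work surface at z = 0. Lengths are in mm, angles in degrees, forces in N, time in s.
With the tool pointing down it reaches from about 275 to 750 mm from the base axis. Payload 10.2 kg.
Tool frame: the origin (TCP) lies between the finger pads; the fingertips stand 22 mm ahead of it and the grasp point (between the pads) lies 3 mm ahead of it; z points along the fingers, x is the direction in which the jaws open and shut, and the axes are right-handed (so a half turn about z gives the same grasp; the last joint's range is limited). The gripper opens to 85 mm and grips with 20 to 120 N. Pads are 22 mm wide; open, the fingers measure 114 mm over their backs; the gripper's body (76 mm by 85 mm) begins 54 mm behind the grasp point. The pads swing forward as they close: fully open they stand 13 mm farther back than shut.
Start: joints at [56.528, 17.928, 85.812, -0, 76.261, -12.8], TCP at [185.35, 491.199, 214.094] pointing down, gripper open.
Joint ranges: [-168.41, 168.41], [-55.51, 124.54], [10.69, 146.95], [-70.63, 250.63], [1, 178], [-165.06, 165.06]. Speed limits (degrees/s): [136.94, 136.94, 172.46, 180, 180, 180].

### API

Orientations are given as [roll, pitch, yaw] about the fixed x, y, z axes, in that order (R = Rz(yaw) Ry(pitch) Rx(roll)).
In Python, from rig import bot gives the robot as it stands. The module is installed in compiled form; this text tells all that it offers.
- The arm moves only by the tool carry_out, never from a script. Its argument "rows" is one flat list of numbers, 5 for each row, row after row: the shift along the world's x, y, z in mm, then the turn about the world's z in rad, then the opening, from -1 (shut) to 1 (fully open), so that 0 is half open. In form: [dx, dy, dz, twist, grip, dx, dy, dz, twist, grip, ...]. A call has 1 to 5 rows; each row shifts and turns the commanded pose from where the row before left it; what a row does not reach is not made up. A row lasts 1/10 s, in which the tool goes at most 50 mm and 8.59 degrees, less where a joint would pass 70% of its speed; a pose out of reach is approached as far as the arm can. A call with a gripper value outside its range is refused whole. The fingers move at their own pace and stop on an object; "grip_force" is the grip in N (left out, the last holds). Time passes only in rows, so rows that do not move let the fingers close. It gives the time, the measured TCP pose, the force and the opening at its end, in the units of the state.
- bot.sense(): the state, without advancing time (a new reading comes with each control period).
- bot.read_camera(name): name is "side" or "top"; returns the picture (400x640x3 uint8, red, green, blue); there is no depth.
- bot.camera_model(name): a dict with "fx", "fy", "cx", "cy" (pixels), "D" ([k1, k2, p1, p2, k3] as OpenCV has them; the pictures are not rectified), "cam_to_world" (4x4, takes a point from camera to world coordinates). Camera axes: x right, y down, z forward; pixel columns grow to the right and rows downward; lengths in mm; the calibration is good to about 2 mm. A picture is of the moment at which its call begins. camera_model takes no time and is no camera call.
- bot.hand_in(): hands the job in, once; it reports no verdict.
The state is a dict: "t": time; "q": joint angles; "qvel": joint speeds; "effort": joint torques, N m; "position": TCP position; "eef_rot": TCP orientation; "wrist_force": force on the tool from outside, world axes, zero at the start; "torque": the same for the moment, N m; "grip_width": finger opening in mm.
Only numpy, scipy, OpenCV 4.12 (cv2) and the standard library are available. Lean on these libraries where they do the work, as an engineer would, in place of code of your own. Each camera call takes 0.05 s, during which the arm holds its last target. There are 200 camera calls.

### The job

I want to mark off this box tube, so set the tape for me: draw its blade out along the top of the tube in the vise, past the tube's free cut end, drop the hook over that end and ease the blade back just until the hook bites, then leave it there, stretched taut on its own. Don't let the blade whip back and don't ram the hook against the tube by shoving the blade on, and leave the other things on the bench where they are.

Things in the scene. Friction and masses are not known exactly. Their poses are not given: they have to be found in the camera images.
- vise: Grey drill-press vise fixed to the bench, base 200 x 100 mm, jaws closing along its x, screw and handle towards -x; jaw tops at z = 85 mm. Origin: centre of its underside on the bench, z up. A steel box tube stands in the jaws along the vise's y (see tube_top); a tape measure is clamped on the tube on its -y side (see mouth).
- tube_top (a point): Point on the flat top of the dark steel box tube, above the vise's origin, z = 100 mm; axes as the vise's. Tube 20 mm wide (x), 40 mm high, straight along y. Its free cut end, a square face, points to -y, beyond the tape; it lies somewhere between 212 and 258 mm from this point, different every time and not reported: find it by eye or by feel.
- mouth (a point): Mouth of the tape measure, on the tube's top at z = 100 mm, y = -150 mm in the vise; axes as the vise's. The black case reaches from here 95 mm to +y, 46 mm wide, 72 mm high (its front leans back above 35 mm), sitting on the tube. A C-clamp 75 mm behind the mouth holds it down: 14 mm wide in y, top at z = 186 mm, spine down the +x side out to x = 52 mm. The blade comes out towards -y.
- tape (a joint): How far the blade is drawn out, m: 0 = wound in (its end still stands 32 mm out of the mouth), 0.092 = the most. A spring pulls it in with 4.5 N at 0, 7 N at 0.092; let go, it whips back. Blade white, 30 mm wide (x), 4 mm thick, underside 12 mm above the tube at the mouth, where it can swing up 0.25 and down 0.28 rad; it droops by its weight. Hooked over the end it reads 0.025 to 0.08.
- grip (a point): Point to pinch: middle of the blade near its free end, half way through its thickness, 13 mm behind the inner face of the hook lip; 16 mm out of the mouth and about 13 mm above the tube's top when wound in. Its x is across the blade, its y points back along it into the case. Nothing stands beside the blade outside the mouth; the narrower tube is below it.
- hook: The end hook's lip, at the very end of the blade: steel, 24 mm wide, 3 mm thick, reaching 10 mm below the blade's underside; origin at the middle of its lower edge, z along the lip towards the blade. The drooping blade rests with this lip on the tube's top, and the lip drops down the end face once it is drawn past the end.
- offcut: Bystander: dark steel box-tube offcut lying flat, 40 x 90 x 20 mm, origin centre of underside.
- square: Bystander: small try square lying flat, dark wooden stock 80 mm, steel blade 110 mm, 16 mm high, origin under the middle of the stock.
- hammer: Bystander: hammer lying flat.
- wrench: Bystander: wrench lying flat.
- can: Bystander: upright aluminium spray can, 66 mm across, 150 mm high.

How it is judged:
By the outcome, as a careful person would: the job done as asked, in the order asked, and still so for the second after the job is handed in, with the robot touching nothing.
It also fails if it takes over 48 s, if anything falls off the work surface, if the arm or the gripper's body presses on something with over 40 N, if the wrist force passes 120 N, or if a joint passes its speed limit or range.

## Working session

There is one attempt and no reset: what is moved stays moved. The work goes in short steps, Python scripts to look and compute and a tool call to move; the robot and the scene stay as the last step left them, time stands still between calls to the robot, and variables do not carry over. Pictures are saved under pics/ and viewed, about 8 in all and at most 12, crops included, and the job is handed in when it is done.

Besides the shell and the picture viewer there is one more tool, called after "Emit:" as name(argument=value, ...) on one line, values as JSON. carry_out: Moves the arm, as the interface text tells. Its arguments: {"type":"object","properties":{"rows":{"type":"array","items":{"type":"number"}},"grip_force":{"type":"number"}},"required":["rows"]}

```bash
mkdir -p pics; cat > h.py <<'E'
import numpy as np,cv2
from rig import bot
def snap(n,f):
    im=bot.read_camera(n); cv2.imwrite('pics/'+f,im[:,:,::-1]); return im
def ray(n,u,v):
    m=bot.camera_model(n);K=np.array([[m['fx'],0,m['cx']],[0,m['fy'],m['cy']],[0,0,1.]])
    p=cv2.undistortPoints(np.array([[[u,v]]],float),K,np.array(m['D'],float))[0,0]
    T=np.array(m['cam_to_world']);d=T[:3,:3]@np.array([p[0],p[1],1.]);return T[:3,3],d/np.linalg.norm(d)
def onz(n,u,v,z):
    o,d=ray(n,u,v);return o+d*(z-o[2])/d[2]
def two(a,b):
    o1,d1=ray('top',*a);o2,d2=ray('side',*b)
    s=np.linalg.lstsq(np.c_[d1,-d2],o2-o1,rcond=None)[0];p,q=o1+d1*s[0],o2+d2*s[1];return (p+q)/2,np.linalg.norm(p-q)
def proj(n,P):
    m=bot.camera_model(n);K=np.array([[m['fx'],0,m['cx']],[0,m['fy'],m['cy']],[0,0,1.]])
    T=np.linalg.inv(np.array(m['cam_to_world']))
    return cv2.projectPoints(np.array(P,float).reshape(-1,1,3),cv2.Rodrigues(T[:3,:3])[0],T[:3,3],K,np.array(m['D'],float))[0][:,0]
E
python3 - <<'E'
from h import *
snap('top','t0.png');snap('side','s0.png');print(bot.sense())
for n in('top','side'):print(bot.camera_model(n))
E
```

```text
{'t': 0.1, 'q': array([ 5.65276434e+01,  1.79568455e+01,  8.58501311e+01, -4.41360212e-04,
        7.62594903e+01, -1.28014001e+01]), 'qvel': array([ 0.04167266,  0.0024308 , -0.05811962,  0.0943575 ,  0.04890271,
       -0.02959488]), 'effort': array([ 3.45450688e-03, -4.12899184e+01, -2.60141140e+01, -7.58885903e-05,
        3.02742774e-03,  3.71442729e-05]), 'position': array([185.21223677, 490.98120523, 213.58376612]), 'eef_rot': array([-1.79985691e+02,  6.49097582e-02,  6.93291567e+01]), 'wrist_force': array([-0.03677829,  0.66260135,  0.62400135]), 'torque': array([-0.00500225,  0.01857978, -0.02930914]), 'grip_width': 85.67667635601427}
{'fx': 458.98578829498564, 'fy': 458.98578829498564, 'cx': 322.7476444009822, 'cy': 195.5538319236715, 'D': array([0.03521917, 0.        , 0.        , 0.        , 0.        ]), 'cam_to_world': array([[-4.60159877e-03, -9.83994819e-01,  1.78137647e-01,
         3.92680799e+02],
       [-9.99951230e-01,  2.97111601e-03, -9.41862442e-03,
        -4.96868678e+01],
       [ 8.73861002e-03, -1.78172300e-01, -9.83960501e-01,
         1.01317391e+03],
       [ 0.00000000e+00,  0.00000000e+00,  0.00000000e+00,
         1.00000000e+00]])}
{'fx': 404.3772880917079, 'fy': 404.3772880917079, 'cx': 312.65859126632427, 'cy': 201.0367625103689, 'D': array([-0.08777607,  0.        ,  0.        ,  0.        ,  0.        ]), 'cam_to_world': array([[-9.57432939e-01, -2.14449794e-01,  1.93218664e-01,
         3.87263736e+02],
       [-2.87849431e-01,  6.59316197e-01, -6.94582505e-01,
         5.79364854e+02],
       [ 2.15608803e-02, -7.20634052e-01, -6.92980296e-01,
         7.24631698e+02],
       [ 0.00000000e+00,  0.00000000e+00,  0.00000000e+00,
         1.00000000e+00]])}
```

View pics/t0.png

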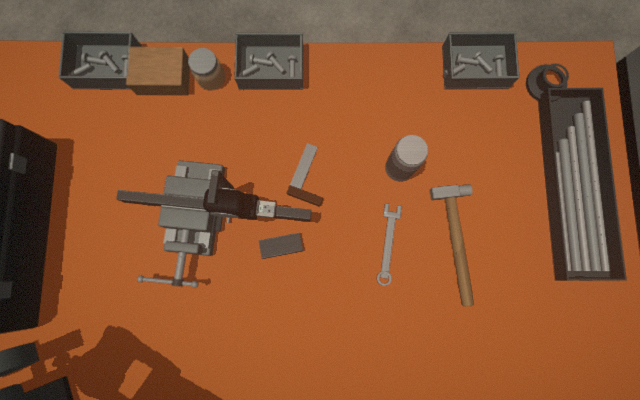

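View pics/s0.png

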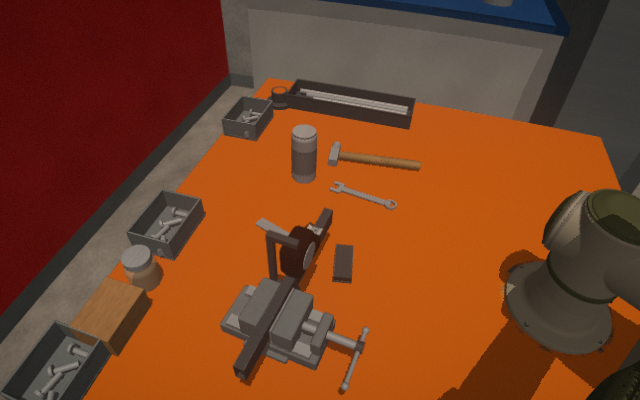

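Top view: tube from (118,196) to its free end (310,214); the white blade is at about (266,208). Side view: free end near (328,212), blade at about (314,229). I'll zoom in on both.

```bash
python3 - <<'E'
from h import *
t=cv2.imread('pics/t0.png')[180:240,220:330];s=cv2.imread('pics/s0.png')[200:260,250:360]
f=lambda a:cv2.convertScaleAbs(cv2.resize(a,(770,300*770//550 if 0 else 300),interpolation=cv2.INTER_CUBIC),alpha=1.7)
f=lambda a:cv2.convertScaleAbs(cv2.resize(a,(550,300),interpolation=cv2.INTER_CUBIC),alpha=1.7)
cv2.imwrite('pics/z0.png',np.vstack([f(t),f(s)]))
# tube dark mask at the two free parts, z=100 top
T=cv2.imread('pics/t0.png').astype(int)
for u in (125,135,145,155,285,290,295,300,305,308,310,312,314):
    c=T[170:240,u];m=(c[:,2]<120)
    r=np.where(m)[0]+170;print(u,r.min() if len(r) else 0,r.max() if len(r) else 0,len(r))
w=cv2.inRange(cv2.imread('pics/t0.png')[195:225,250:285],(130,130,130),(255,255,255))
print(cv2.minAreaRect(cv2.findNonZero(w)))
E
```

```text
125 191 202 12
135 192 203 12
145 193 204 12
155 194 205 12
285 206 239 18
290 185 239 30
295 187 239 30
300 189 239 30
305 191 221 24
308 192 221 24
310 193 221 23
312 194 220 18
314 194 221 20
((16.073169708251953, 13.34146499633789), (14.797825813293457, 14.356100082397461), 6.340191841125488)
```

View pics/z0.png

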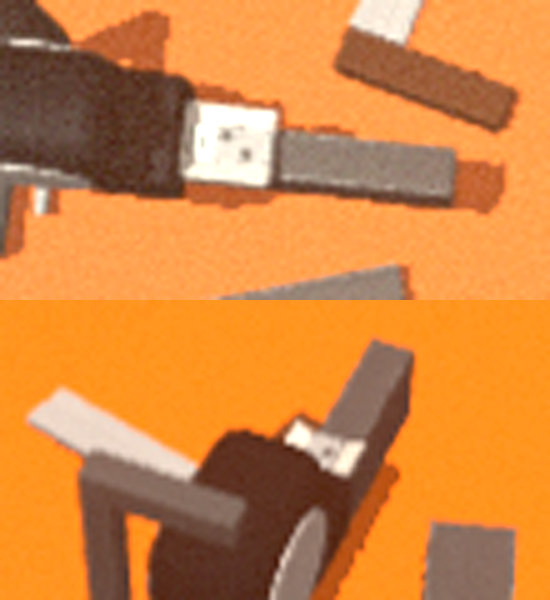

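The top crop gives the free end's top corners at about (311.2,210.0) and (310.2,220), and the blade end's middle at (275.6,209.8). The side crop gives the free-end corners at (325,208.4) and (332.4,210.8), and the blade end at about (316.8,225.8).

```bash
python3 - <<'E'
from h import *
a,e=two((311.2,210),(325,208.4));print('endA',a,e)
b,e=two((310.2,220),(332.4,210.8));print('endB',b,e)
c,e=two((275.6,209.8),(316.8,225.8));print('bladeend',c,e)
for v in ((125,191,202),(155,194,205)):
    p,q=onz('top',v[0],v[1],100),onz('top',v[0],v[2]+1,100);print((p+q)/2,p[0]-q[0])
E=(onz('top',311.2,210,100)+onz('top',310.2,220,100))/2;print('E on z100',E)
m=(onz('top',155,194,100)+onz('top',155,206,100))/2
d=E-m;print('yaw of -y dir',np.degrees(np.arctan2(d[1],d[0])))
B=onz('top',275.6,209.8,116);M=onz('top',257.4,207.5,114);print(B,M,np.linalg.norm(E-M),np.linalg.norm(E[:2]-B[:2]))
E
```

```text
endA [529.21797935 -35.01970786  97.71011594] 0.619264951274464
endB [510.39729818 -32.90534085  97.58458194] 3.47593974140315
bladeend [527.68759519  35.09689109 114.2641851 ] 1.197193556480027
[556.28637069 337.14860773 100.        ] 24.38518208773087
[549.99753545 277.56094668 100.        ] 24.38423484084069
E on z100 [518.45459935 -34.07981917 100.        ]
yaw of -y dir -95.77954923950743
[526.82483539  34.87580192 116.        ] [531.84889347  71.05920607 114.        ] 106.90940904865217 69.46177747819138
```

Measurements agree: the tube's top end is at about (519,-34.5,98) and the blade end at (527.5,35,114). The vise yaw is about -6°, and the pull direction is (-0.105,-0.995). The expected hooked reading is about 72 mm. Approaching now.

Emit:
carry_out(rows=[28,-36,4,-0.13,1,28,-36,4,-0.13,1,28,-36,4,-0.13,1,28,-36,4,-0.13,1,28,-36,4,-0.13,1], grip_force=40)

```text
t: 0.6
position: [326.0, 309.6, 234.1]
eef_rot: [-180.0, 0.0, 31.8]
wrist_force: [0.9, -0.1, 0.6]
grip_width: 85.4
```

Emit:
carry_out(rows=[28,-36,0,-0.13,1,28,-36,0,-0.13,1,28,-36,0,-0.13,1,28,-36,0,-0.13,1,28,-36,0,-0.13,1])

```text
t: 1.1
position: [466.1, 129.5, 233.9]
eef_rot: [-180.0, 0.0, -5.5]
wrist_force: [-0.7, 0.4, -0.1]
grip_width: 85.4
```

Emit:
carry_out(rows=[32,-42,0,-0.01,1,31,-42,0,0,1,0,0,0,0,1,0,0,0,0,1])

```text
t: 1.5
position: [525.3, 50.6, 233.4]
eef_rot: [-180.0, 0.1, -5.8]
wrist_force: [0.6, -0.6, 0.2]
grip_width: 85.2
```

Emit:
carry_out(rows=[3,-3,-30,0,1,0,0,-30,0,1,0,0,-30,0,1,0,0,-10,0,1,0,0,0,0,1])

```text
t: 2.0
position: [527.6, 49.1, 133.6]
eef_rot: [-180.0, 0.1, -5.7]
wrist_force: [-0.1, -0.5, 1.2]
grip_width: 85.0
```

```bash
python3 - <<'E'
from h import *
t=snap('top','t1.png')[150:270,190:350,::-1];s=snap('side','s1.png')[150:270,230:390,::-1]
f=lambda a:cv2.convertScaleAbs(cv2.resize(a,(400*2-400+0,300),interpolation=cv2.INTER_CUBIC),alpha=1.7)
cv2.imwrite('pics/z1.png',np.hstack([f(t),f(s)]));print(bot.sense()['position'],bot.sense()['wrist_force'])
E
```

```text
[528.85307126  48.59615421 135.53156283] [ 0.87653436 -0.28378201  0.31093592]
```

View pics/z1.png

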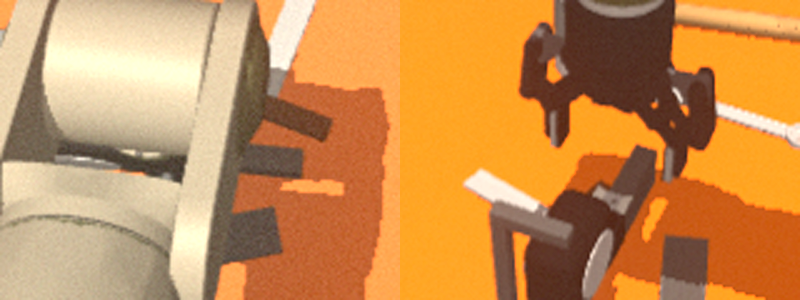

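In the side view the open fingers straddle the blade, in front of the case and clear of it. Going down the last bit and closing.

Emit:
carry_out(rows=[0,0,-12,0,1,0,0,0,0,0,0,0,0,0,-0.3,0,0,0,0,-1,0,0,0,0,-1], grip_force=50)

```text
t: 2.6
position: [528.5, 48.2, 122.4]
eef_rot: [180.0, -0.0, -5.7]
wrist_force: [-1.2, -0.4, 0.1]
grip_width: 28.3
```

Emit:
carry_out(rows=[0,0,0,0,-1,0,0,0,0,-1,0,0,0,0,-1,0,0,0,0,-1])

```text
t: 3.0
position: [528.3, 48.2, 122.1]
eef_rot: [-180.0, 0.0, -5.7]
wrist_force: [-0.1, 0.5, 0.1]
grip_width: -0.2
```

The fingers shut fully without catching the blade, so I'll look.

```bash
python3 - <<'E'
from h import *
s=snap('side','s2.png')[150:250,250:380,::-1];print(bot.sense()['wrist_force'])
cv2.imwrite('pics/z2.png',cv2.convertScaleAbs(cv2.resize(s,(780,600),interpolation=cv2.INTER_CUBIC),alpha=1.8))
E
```

```text
[0.27877313 0.588178   0.76046441]
```

View pics/z2.png

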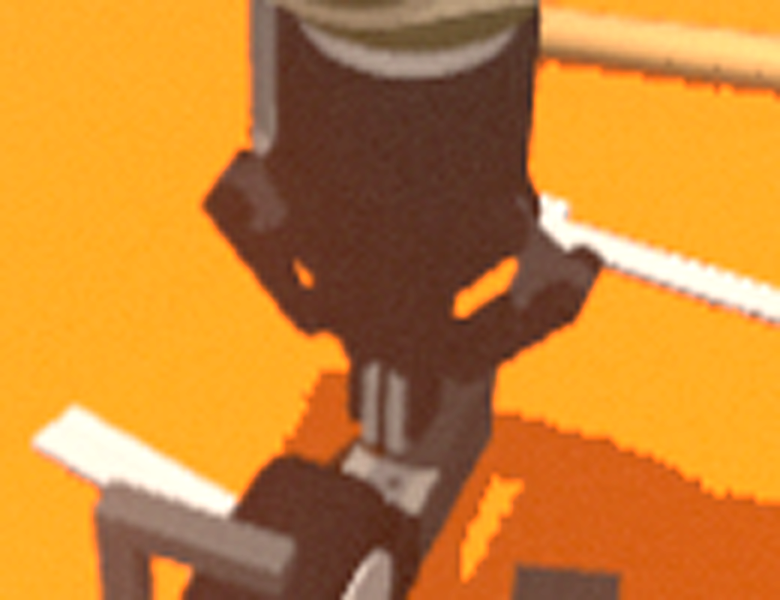

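```bash
python3 - <<'E'
from h import *
print(proj('side',[[528.3,48.2,z] for z in (95,100,105,110,115,120,125)]).round(1).tolist())
print(proj('side',[[527.5,35,115],[528,40,115],[530.5,64,115]]).round(1).tolist(), bot.sense()['position'])
E
```

```text
[[314.7, 236.6], [314.8, 235.0], [314.9, 233.4], [314.9, 231.8], [315.0, 230.1], [315.1, 228.4], [315.1, 226.8]]
[[317.2, 225.6], [316.3, 227.3], [311.7, 235.5]] [528.34005077  48.18473909 122.07531443]
```

The fingers look about 13 px too high in the picture for tips at z = 100, so the tool is either higher or farther out than stated. I'll settle it by touching down gently with the shut fingers on the bare tube top.

Emit:
carry_out(rows=[0,0,15,0,-1,-4,-36,0,0,-1,0,0,0,0,-1,0,0,-12,0,-1,0,0,0,0,-1])

```text
t: 3.55
position: [523.4, 12.9, 123.2]
eef_rot: [-180.0, 0.2, -5.7]
wrist_force: [0.3, 0.9, -0.1]
grip_width: -0.2
```

Emit:
carry_out(rows=[0,0,-2,0,-1,0,0,-2,0,-1,0,0,0,0,-1])

```text
t: 3.85
position: [524.3, 12.6, 120.8]
eef_rot: [-180.0, 0.0, -5.7]
wrist_force: [0.6, 0.6, -1.1]
grip_width: 0.1
```

Emit:
carry_out(rows=[0,0,-2,0,-1,0,0,-1,0,-1,0,0,0,0,-1])

```text
t: 4.15
position: [524.3, 12.3, 118.0]
eef_rot: [-180.0, 0.0, -5.7]
wrist_force: [0.1, -0.6, -1.0]
grip_width: 0.0
```

```bash
python3 - <<'E'
from h import *
s=snap('side','s3.png')[150:250,250:380,::-1];S=bot.sense();print(S['position'],S['wrist_force'])
cv2.imwrite('pics/z3.png',cv2.convertScaleAbs(cv2.resize(s,(780,600),interpolation=cv2.INTER_CUBIC),alpha=1.8))
for y in (2,13,24): print(proj('side',[[524,y,z] for z in (98,110,125)]).round(1).tolist())
E
```

```text
[524.31953955  12.21417179 118.062765  ] [ 0.51538816 -0.28267943  1.02114942]
[[322.9, 220.5], [323.1, 216.6], [323.4, 211.6]]
[[321.5, 224.2], [321.7, 220.2], [321.9, 215.3]]
[[320.0, 227.8], [320.2, 223.9], [320.5, 218.9]]
```

View pics/z3.png

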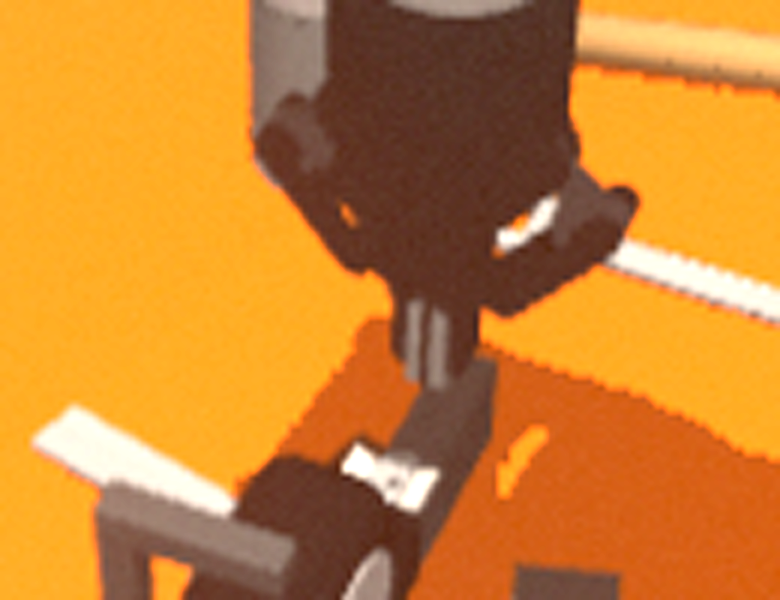

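The tips show at (321.5,214) while the tube surface beneath them is at row ~225. The columns match the expected x and y, so the fingertips really are some 30 mm higher than stated. Feeling downward.

Emit:
carry_out(rows=[0,0,-3,0,-1,0,0,-3,0,-1,0,0,-2,0,-1,0,0,-2,0,-1,0,0,0,0,-1])

```text
t: 4.7
position: [524.2, 12.2, 107.8]
eef_rot: [-180.0, 0.0, -5.7]
wrist_force: [-0.4, 0.7, -0.4]
grip_width: 0.1
```

Emit:
carry_out(rows=[0,0,-2,0,-1,0,0,-2,0,-1,0,0,0,0,-1])

```text
t: 5.0
position: [524.2, 12.2, 103.8]
eef_rot: [-180.0, 0.0, -5.7]
wrist_force: [-0.4, -0.0, 0.1]
grip_width: 0.3
```

Emit:
carry_out(rows=[0,0,-2,0,-1,0,0,-2,0,-1,0,0,0,0,-1])

```text
t: 5.3
position: [524.2, 12.2, 99.8]
eef_rot: [-180.0, 0.0, -5.7]
wrist_force: [0.3, -0.5, -0.9]
grip_width: -0.1
```

Emit:
carry_out(rows=[0,0,-2,0,-1,0,0,-2,0,-1,0,0,0,0,-1])

```text
t: 5.6
position: [524.2, 12.2, 95.8]
eef_rot: [-180.0, 0.0, -5.7]
wrist_force: [0.8, -0.2, -0.3]
grip_width: -0.1
```

```bash
python3 - <<'E'
from h import *
s=snap('side','s4.png')[150:250,250:380,::-1];S=bot.sense();print(S['position'],S['wrist_force'],S['q'])
a=cv2.imread('pics/z3.png');b=cv2.convertScaleAbs(cv2.resize(s,(780,600),interpolation=cv2.INTER_CUBIC),alpha=2.2)
cv2.imwrite('pics/z4.png',b[0:540])
E
```

```text
[524.25592273  12.20975659  95.94601012] [ 0.66490748  0.29023088 -0.43046855] [-1.14787660e+01  2.49837979e+01  9.46922085e+01 -1.21801290e-03
  6.03427497e+01 -5.74826797e+00]
```

View pics/z4.png

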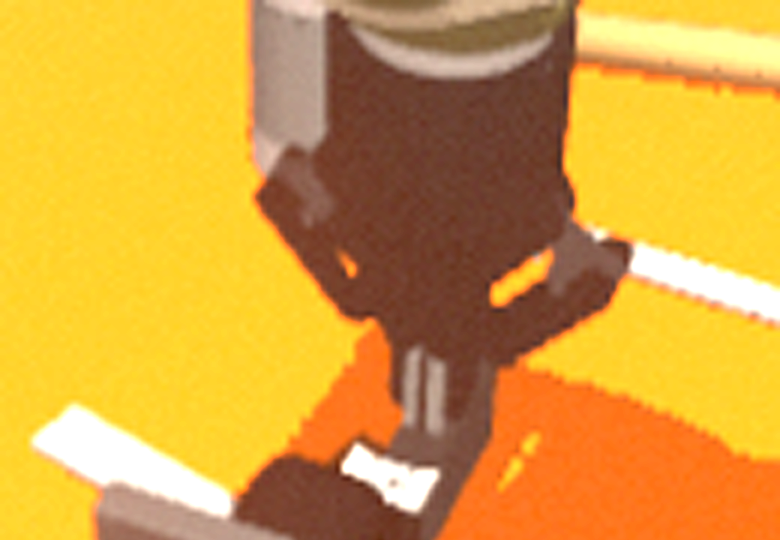

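Tips now at (321,222.5), with the tube surface at row ~225, so about 5–10 mm to go.

Emit:
carry_out(rows=[0,0,-2,0,-1,0,0,-1,0,-1,0,0,0,0,-1])

```text
t: 5.95
position: [524.2, 12.2, 92.9]
eef_rot: [-180.0, 0.0, -5.7]
wrist_force: [-0.9, -0.6, 0.3]
grip_width: 0.2
```

Emit:
carry_out(rows=[0,0,-1,0,-1,0,0,-1,0,-1,0,0,0,0,-1])

```text
t: 6.25
position: [524.3, 12.2, 90.9]
eef_rot: [-180.0, 0.0, -5.7]
wrist_force: [0.1, -0.0, -0.1]
grip_width: 0.1
```

Emit:
carry_out(rows=[0,0,-1,0,-1,0,0,-1,0,-1,0,0,0,0,-1])

```text
t: 6.55
position: [524.3, 12.2, 88.9]
eef_rot: [-180.0, 0.0, -5.7]
wrist_force: [0.7, 0.3, 0.0]
grip_width: 0.2
```

Emit:
carry_out(rows=[0,0,-1,0,-1,0,0,-1,0,-1,0,0,0,0,-1])

```text
t: 6.85
position: [524.3, 12.2, 86.9]
eef_rot: [-180.0, 0.0, -5.7]
wrist_force: [0.5, 0.3, -0.4]
grip_width: 0.1
```

Emit:
carry_out(rows=[0,0,-1,0,-1,0,0,-1,0,-1,0,0,0,0,-1])

```text
t: 7.15
position: [524.3, 12.2, 84.9]
eef_rot: [-180.0, 0.0, -5.7]
wrist_force: [0.1, -0.7, 0.5]
grip_width: -0.1
```

```bash
python3 - <<'E'
from h import *
s=snap('side','s5.png')[180:250,280:370,::-1];t=snap('top','t5.png')[150:250,200:340,::-1]
f=lambda a,k:cv2.convertScaleAbs(cv2.resize(a,None,fx=k,fy=k,interpolation=cv2.INTER_CUBIC),alpha=2.2)
a=f(s,5);b=f(t,3.2);c=np.zeros((350,800,3),np.uint8);c[:350,:450]=a;b=b[:320,:350];c[:b.shape[0],450:450+b.shape[1]]=b
cv2.imwrite('pics/z5.png',c);print(bot.sense()['wrist_force'])
E
```

```text
[0.2164645  0.68731308 0.32648866]
```

View pics/z5.png

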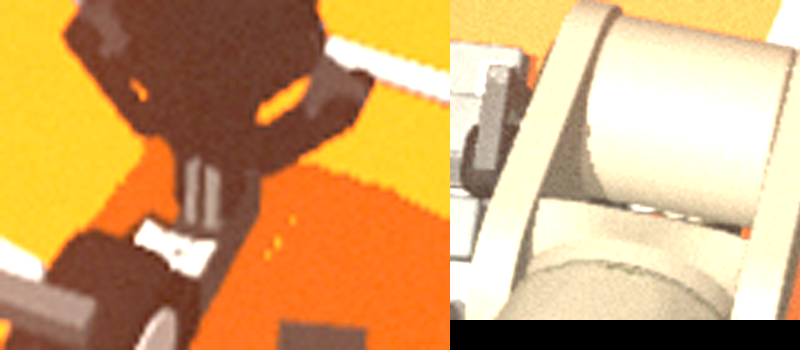

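Tip at (321,225.6), about to touch. Continuing in 1 mm steps.

Emit:
carry_out(rows=[0,0,-1,0,-1,0,0,-1,0,-1,0,0,0,0,-1])

```text
t: 7.55
position: [524.3, 12.2, 83.0]
eef_rot: [-180.0, 0.0, -5.7]
wrist_force: [-0.4, -0.2, 0.8]
grip_width: -0.2
```

Emit:
carry_out(rows=[0,0,-1,0,-1,0,0,-1,0,-1,0,0,0,0,-1])

```text
t: 7.85
position: [524.5, 12.2, 82.8]
eef_rot: [180.0, -0.0, -5.7]
wrist_force: [-6.3, 0.6, 17.1]
grip_width: -0.3
```

Emit:
carry_out(rows=[0,0,-1,0,-1,0,0,0,0,-1])

```text
t: 8.05
position: [524.5, 12.2, 82.7]
eef_rot: [180.0, -0.1, -5.7]
wrist_force: [-10.9, 1.2, 26.5]
grip_width: 0.4
```

Contact at reported z = 82.8, so reported z reads about 39 mm low and the tips are 17 mm above the reported TCP. x and y look right. I'll rise, go over the grip point, open, and come down to reported z ≈ 80.

Emit:
carry_out(rows=[0,0,30,0,-1,0,0,26,0,0.2,4,37,0,0,0.6,0,0,0,0,0.6,0,0,0,0,0.6])

```text
t: 8.55
position: [528.1, 49.5, 135.9]
eef_rot: [180.0, 0.0, -5.7]
wrist_force: [0.5, -0.4, 0.8]
grip_width: 57.7
```

Emit:
carry_out(rows=[0,0,-25,0,0.6,0,0,-15,0,0.6,0,0,-10,0,0.6,0,0,-4,0,0.6,0,0,0,0,0.6])

```text
t: 9.05
position: [528.3, 48.9, 81.9]
eef_rot: [180.0, 0.0, -5.8]
wrist_force: [0.3, -0.3, -0.2]
grip_width: 68.3
```

Emit:
carry_out(rows=[0,0,-2,0,0.6,0,0,0,0,-0.2,0,0,0,0,-0.4,0,0,0,0,-1,0,0,0,0,-1], grip_force=50)

```text
t: 9.55
position: [530.4, 48.9, 81.2]
eef_rot: [180.0, -0.3, -5.7]
wrist_force: [7.5, -0.1, 0.4]
grip_width: 28.4
```

Emit:
carry_out(rows=[0,0,0,0,-1,0,0,0,0,-1,0,0,0,0,-1])

```text
t: 9.85
position: [530.4, 48.9, 81.2]
eef_rot: [180.0, -0.3, -5.7]
wrist_force: [7.2, -0.8, 1.8]
grip_width: 28.5
```

Blade gripped (28.5 mm). Lifting 1 mm, recentring, and drawing out along (-0.105,-0.995).

Emit:
carry_out(rows=[2,0,1,0,-1,-0.5,-5,0,0,-1,-0.7,-7,0,0,-1,-0.8,-8,0,0,-1,0,0,0,0,-1])

```text
t: 10.35
position: [528.3, 29.3, 81.0]
eef_rot: [-179.9, 0.0, -5.8]
wrist_force: [1.5, 2.4, -2.1]
grip_width: 28.1
```

Emit:
carry_out(rows=[-0.8,-8,0,0,-1,-0.8,-8,0,0,-1,-0.8,-8,0,0,-1,-0.8,-8,0,0,-1,0,0,0,0,-1])

```text
t: 10.85
position: [524.7, -2.6, 80.9]
eef_rot: [-179.9, 0.1, -5.7]
wrist_force: [1.4, 4.4, -1.8]
grip_width: 28.4
```

Emit:
carry_out(rows=[-0.8,-8,0,0,-1,-0.8,-8,0,0,-1,-0.6,-6,0,0,-1,-0.6,-6,0,0,-1,0,0,0,0,-1])

```text
t: 11.35
position: [521.6, -30.2, 80.4]
eef_rot: [-179.9, 0.1, -5.7]
wrist_force: [2.5, 8.2, -3.6]
grip_width: 28.3
```

```bash
python3 - <<'E'
from h import *
s=snap('side','s6.png')[160:260,270:380,::-1];S=bot.sense();print(S['position'],S['wrist_force'])
t=snap('top','t6.png')[170:250,230:350,::-1]
f=lambda a,k:cv2.convertScaleAbs(cv2.resize(a,None,fx=k,fy=k,interpolation=cv2.INTER_CUBIC),alpha=2.2)
a=f(s,4);b=f(t,3);c=np.zeros((400,800,3),np.uint8);c[:400,:440]=a;c[:240,440:800]=b
cv2.imwrite('pics/z6.png',c)
E
```

```text
[521.59975326 -29.99419844  80.38297053] [ 1.23623062  7.02581602 -5.12181519]
```

View pics/z6.png

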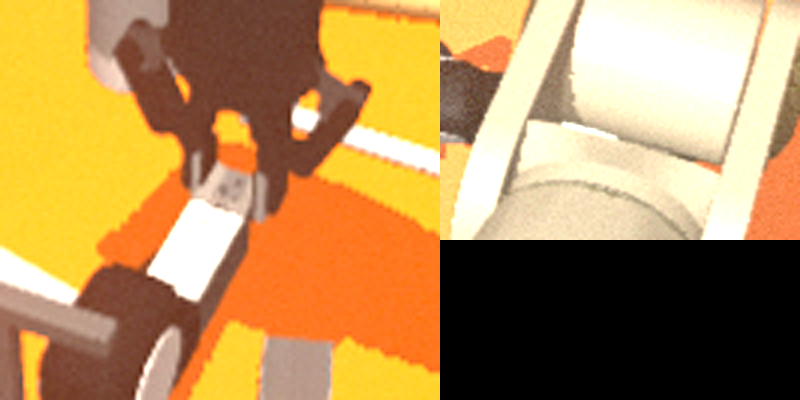

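The blade is held squarely with its end at side pixel about (328.7,200.5). Drawing 4 mm more for margin, then lowering while watching the force.

```bash
python3 - <<'E'
from h import *
print(onz('side',328.7,200.5,115),onz('side',328.7,200.5,110),proj('side',[[519,-43.5,115]]))
E
```

```text
[524.43480592 -44.12355392 115.        ] [525.55983821 -49.23720212 110.        ] [[331.03308944 201.22302137]]
```

Emit:
carry_out(rows=[-0.4,-4,0,0,-1,0,0,-2,0,-1,0,0,-2,0,-1,0,0,0,0,-1])

```text
t: 11.85
position: [521.3, -33.6, 76.4]
eef_rot: [-179.9, 0.1, -5.7]
wrist_force: [0.6, 7.6, -2.4]
grip_width: 28.1
```

Emit:
carry_out(rows=[0,0,-2,0,-1,0,0,-1,0,-1,0,0,0,0,-1])

```text
t: 12.15
position: [521.4, -33.6, 73.7]
eef_rot: [-179.9, 0.1, -5.7]
wrist_force: [0.8, 6.9, -0.5]
grip_width: 28.8
```

Emit:
carry_out(rows=[0,0,-1,0,-1,0,0,-1,0,-1,0,0,0,0,-1])

```text
t: 12.45
position: [521.4, -33.6, 71.8]
eef_rot: [-179.9, 0.1, -5.7]
wrist_force: [0.2, 7.2, 0.1]
grip_width: 28.6
```

Emit:
carry_out(rows=[0,0,-1,0,-1,0,0,0,0,-1])

```text
t: 12.65
position: [521.5, -33.6, 70.9]
eef_rot: [-179.9, 0.1, -5.7]
wrist_force: [-0.3, 7.4, 0.1]
grip_width: 27.8
```

Emit:
carry_out(rows=[0.2,2,0,0,-1,0.2,2,0,0,-1,0,0,0,0,-1])

```text
t: 12.95
position: [521.9, -29.5, 71.1]
eef_rot: [-179.9, 0.1, -5.7]
wrist_force: [0.2, 7.4, 0.9]
grip_width: 28.4
```

Emit:
carry_out(rows=[0.1,1,0,0,-1,0.1,1,0,0,-1,0,0,0,0,-1])

```text
t: 13.25
position: [522.2, -27.7, 71.2]
eef_rot: [-179.9, 0.1, -5.7]
wrist_force: [-1.2, 6.4, 2.2]
grip_width: 28.2
```

Emit:
carry_out(rows=[0.1,1,0,0,-1,0.1,1,0,0,-1,0,0,0,0,-1])

```text
t: 13.55
position: [522.3, -27.2, 71.3]
eef_rot: [180.0, 0.1, -5.7]
wrist_force: [-4.1, -2.0, 3.8]
grip_width: 28.1
```

Emit:
carry_out(rows=[0.1,1,0,0,-1,0,0,0,0,-1])

```text
t: 13.75
position: [522.4, -27.1, 71.3]
eef_rot: [179.9, 0.1, -5.7]
wrist_force: [-6.0, -8.4, 4.7]
grip_width: 28.0
```

The hook bit at y = -27.2, where the pull reversed. Relaxing the arm's bias to about zero, then releasing.

Emit:
carry_out(rows=[-0.9,-1,-0.3,0,-1,0,0,0,0,-1])

```text
t: 13.95
position: [522.3, -27.2, 71.2]
eef_rot: [180.0, -0.1, -5.7]
wrist_force: [-1.0, -0.9, 4.5]
grip_width: 28.4
```

Emit:
carry_out(rows=[0,0,0,0,-0.3,0,0,0,0,-0.1,0,0,0,0,0.1,0,0,0,0,0.3,0,0,0,0,0.3], grip_force=20)

```text
t: 14.45
position: [521.8, -26.7, 70.6]
eef_rot: [-180.0, 0.0, -5.7]
wrist_force: [0.0, -0.2, -1.6]
grip_width: 55.5
```

```bash
python3 - <<'E'
from h import *
s=snap('side','s7.png')[160:260,270:380,::-1];S=bot.sense();print(S['position'],S['wrist_force'],S['grip_width'])
cv2.imwrite('pics/z7.png',cv2.convertScaleAbs(cv2.resize(s,None,fx=5,fy=5,interpolation=cv2.INTER_CUBIC),alpha=1.9))
E
```

```text
[521.88978395 -26.7142157   70.67924559] [-0.32884769 -0.91838311 -1.05637898] 55.48425946675162
```

View pics/z7.png

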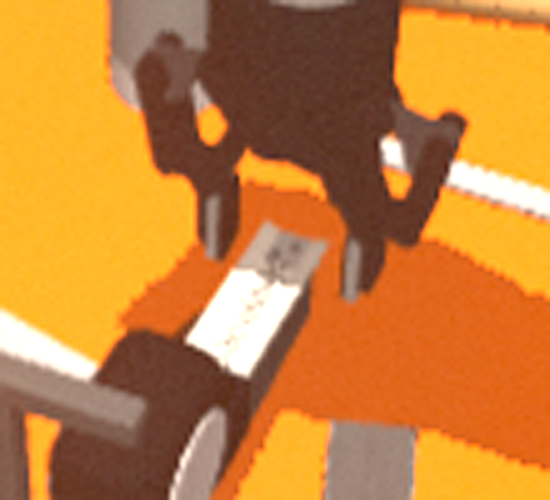

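The fingers are off the blade, and it stays drawn out with its end at about (330,205.5) in the full picture. Rising straight up and away, then a last look.

Emit:
carry_out(rows=[0,0,5,0,0.3,0,0,10,0,0.3,0,0,30,0,0.3,0,0,40,0,0.3,0,0,40,0,0.3])

```text
t: 15.0
position: [521.7, -26.7, 198.1]
eef_rot: [180.0, -0.0, -5.7]
wrist_force: [0.4, -0.6, 0.2]
grip_width: 55.2
```

Emit:
carry_out(rows=[-40,0,20,0,0.3,-40,0,0,0,0.3,-40,0,0,0,0.3,-40,0,0,0,0.3,-40,0,0,0,0.3])

```text
t: 15.5
position: [320.4, -26.5, 216.3]
eef_rot: [180.0, -0.1, -5.7]
wrist_force: [0.3, -0.4, -0.0]
grip_width: 55.6
```

```bash
python3 - <<'E'
from h import *
S=bot.sense();print(S['position'],S['wrist_force'])
a=snap('top','t8.png')[150:270,210:350,::-1];b=snap('side','s8.png')[170:270,270:380,::-1]
f=lambda a,k:cv2.convertScaleAbs(cv2.resize(a,None,fx=k,fy=k,interpolation=cv2.INTER_CUBIC),alpha=1.8)
c=np.zeros((300,680,3),np.uint8);A=f(a,2.5);B=f(b,3);c[:300,:350]=A;c[:300,350:]=B
cv2.imwrite('pics/z8.png',c)
E
```

```text
[320.3909561  -26.52636804 216.33432017] [ 0.31308347 -0.42846101 -0.01649477]
```

View pics/z8.png

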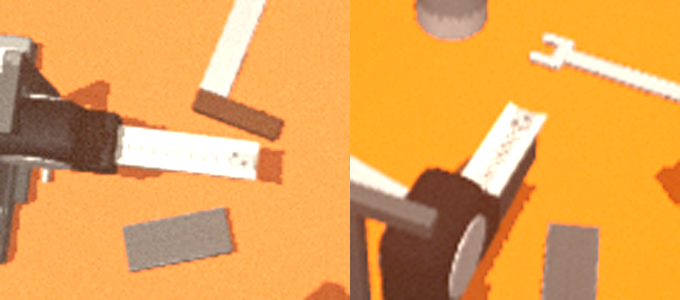

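The top view shows the blade lying along the tube with its end at about (313,214), just past the tube end at 311. The square and offcut haven't moved. Handing in.

```bash
python3 - <<'E'
from h import *
p=onz('top',313.2,214,102);print(p)
bot.hand_in()
E
```

```text
[520.1607173  -39.11654812 102.        ]
the job is handed in; nothing more can be done
```

The tape is set: the blade lies along the top of the tube with its hook over the free cut end, and its own spring holds it taut. I drew it out about 83 mm, lowered the hook past the end and eased it back until it bit. I then relaxed the arm to nearly zero force, let go and backed away.

**Last checks:**
- **Hook:** after release, the blade end sits at about y = -39 mm, just past the tube end measured at -34.5 mm. It had not moved back after I let go, and the robot is touching nothing. At the bite, the blade was drawn out about 76 mm, against my camera estimate of 72.5 mm.
- **Bite:** the pull of about 7 N reversed within 2 mm. I went 1 mm further before stopping, so the arm pushed on the blade with about 8 N for a moment.
- **Bystanders:** the square and offcut look unmoved in the final crops. I didn't re-measure the hammer, wrench or can, but the arm never went near them.

**What went wrong or disagreed:**
- The arm's reported height was about 39 mm too low, so my first grasp closed on air above the blade. I found the error by touching the shut fingers to the bare tube top, at up to about 27 N, and corrected for it.

The job took about 16 s of the 48 s allowed.

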